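Slide the cabinet door out over the board's edge for trimming

TASK

The white cabinet door lying on the low wooden board is to be trimmed at its blue-taped end. With the fingertips, slide it over the board towards the edge its taped end faces until just the blue tape sticks out past that edge: the tape's inner line level with the edge (within half a centimetre) and square to it. Keep the door flat on the board, never lifting or tipping it, and leave the jar, the hammer and the spirit level where they are.

Things in the scene. Friction and masses are not known exactly. Their poses are not given: they have to be found in the camera images.
- door: Loose flat white plastic sliding door panel, 110 mm (its x) by 200 mm (its y) by 8 mm thick, about 0.2 kg, lying flat on the board. Origin: centre of its underside; z up. Its +y end is wrapped in blue tape over the last 40 mm (own y from +60 to +100 mm); a flat dark finger cup mark, not graspable, lies near its untaped -y end.
- tape_line (a point): Middle of the tape's inner line (where blue meets white) on the door's top face: 60 mm from the door's centre along its +y, 40 mm from its taped end.
- patla: Low wooden board on two runners, fixed to the counter: top 340 mm (its x) by 300 mm (its y), top face 55 mm above the counter and smooth. Origin: centre of its footprint at counter height; z up. The edge that the door must overhang is its +y edge, 150 mm from its centre; the door's taped end faces it, up to about 0.3 rad askew, and starts well inside it.
- patla_edge (a point): Middle of the top of the board's +y edge, the one the door has to overhang (150 mm along the board's y, 55 mm up).
- jar: Closed glass jar of screws with a red twist cap, 60 mm across, 85 mm tall, standing on the board's +x side, beside the door. Origin: centre of its underside. Not to be moved.
- hammer: Steel claw hammer with a black grip lying flat, about 290 mm along its x, head about 125 mm wide at +x, 26 mm high. Not to be moved.
- level: Orange spirit level standing on its long side, 300 mm (x) by 22 by 50 mm high, origin at the centre of its underside. Not to be moved.

How it is judged (in metres and radians):
At the end, for the whole second after the job is handed in: The tape's inner line lies within 6 mm of the board's +y edge (measured at its middle), the door's length is within 0.09 rad of square to that edge, and the door lies flat and still on the board (y of tape_line in the frame of patla between 0.144 and 0.156 m and angle between the y axis of door and the y axis of patla, either way round below 0.09 rad and angle between door's own z axis and vertical below 0.05 rad and z of door in the frame of patla between 0.05 and 0.06 m and linear speed of door below 0.01 m/s); the robot touches nothing.
It fails at once if the door is lifted more than 12 mm or tipped more than 0.2 rad (z of door in the frame of patla above 0.067 m or angle between door's own z axis and vertical above 0.2 rad).
It fails at once if the jar of screws is moved more than 15 mm (distance of jar from where it was at the start of the episode above 0.015 m).
It fails at once if the hammer or the spirit level is moved more than 15 mm (distance of any of hammer, level from where it was at the start of the episode above 0.015 m).
It also fails if it takes over 45 s, if anything falls off the work surface, if the arm or the gripper's body presses on something with over 40 N, if the wrist force passes 120 N, or if a joint passes its speed limit or range.

ROBOT

A 7-joint arm with a two-finger parallel gripper is mounted at the origin on the work surface. World frame = base frame: x ahead of the robot, y to its left, z up, the work surface at z = 0. Lengths are in m, angles in degrees, forces in N, time in s.
With the tool pointing down it reaches from about 0.425 to 0.875 m from the base axis. Payload 8.4 kg.
Tool frame: the origin (TCP) lies between the finger pads; the fingertips stand 17 mm ahead of it and the grasp point (between the pads) lies 2 mm behind it; y points along the fingers, x is the direction in which the jaws open and shut, and the axes are right-handed (so a half turn about y gives the same grasp; the last joint's range is limited). The gripper opens to 87 mm and grips with 3 to 60 N. Pads are 19 mm wide; open, the fingers measure 117 mm over their backs; the gripper's body (75 mm by 190 mm) begins 51 mm behind the grasp point.
Start: joints at [-78.163, 19.091, 2.286, 83.961, -0.768, 76.965, -3.352], TCP at [0.196, 0.62, 0.24] pointing down, gripper open.
Joint ranges: [-147.57, 147.57], [-21.85, 119.76], [-74.77, 79.35], [14.55, 137.4], [-85.83, 265.84], [4.83, 119.75], [-152.11, 152.11]. Speed limits (degrees/s): [127.2, 127.2, 159.86, 159.86, 180, 180, 180].

INTERFACE

Orientations are given as a 3x3 rotation matrix whose columns are the frame's x, y, z axes.
In Python, from plant import read_state, capture, hand_in, boxes_of, place_of gives the robot as it stands.
- The arm moves only by the shell command python3 -m pendant 'ROWS' [FORCE]. ROWS is JSON, a list of rows, each a list of 3 entries, a list of its own where there are three numbers: the opening, from 0 (shut) to 1 (fully open), then the shift along the world's x, y, z in mm, then the turn about the world's z in rad. In form: [[claw, [x, y, z], roll], ...]. A call has 1 to 20 rows; each row is the pose to reach, as a shift and turn from the pose measured when the call began; what a row does not reach only later rows make up. A row lasts 1/8 s, in which the tool goes at most 62.5 mm and 10.7 degrees, less where a joint would pass 70% of its speed; a pose out of reach is approached as far as the arm can. A call with a gripper value outside its range is refused whole. The fingers move at their own pace and stop on an object; FORCE is the grip in N (left out, the last holds). Time passes only in rows, so rows that repeat a pose let the fingers close. It gives the time, the measured TCP pose, the force and the opening at its end, in the units of the state.
- read_state(): the state, without advancing time (a new reading comes with each control period).
- capture(name): name is "scene" or "top"; returns a dict with "image" (420x560x3 uint8, blue, green, red), "mtx" (3x3 intrinsics, pixels), "cam_to_world" (4x4, takes a point from camera to world coordinates). Camera axes: x right, y up, looking along -z (the intrinsics and any distortion apply to the point x, -y, -z); pixel columns grow to the right and rows downward; lengths in m; the calibration is good to about 2 mm. A picture is of the moment at which its call begins. There is no depth.
- hand_in(): hands the job in, once; it reports no verdict.
Trained networks look in the newest picture that a camera, given by its name, has taken for a name from the list of things; names that differ only in an ending like _2 or _b are one class to them, and where a whole thing is asked for, a point or a joint stands for the part that bears it (a point fixed in the world has none). Each returns a list of dicts, best first, with "confidence" (0 to 1); they miss things now and then, are a little off and sometimes report something else, mostly with a low value. They report only what shows in the picture. A call takes as long as a camera call.
- boxes_of(camera, name): "extent" ([left, top, right, bottom] in pixels, round what is visible of it).
- place_of(camera, name): "location" ([column, row] in pixels: a listed point, or the origin of a listed thing).
The state is a dict: "t": time; "joint_positions": joint angles; "joint_vel": joint speeds; "joint_efforts": joint torques, N m; "tool_pos": TCP position; "tcp_rot": TCP orientation; "force": force on the tool from outside, world axes, zero at the start; "moment": the same for the moment, N m; "grip_width": opening from 0.0 (shut) to 1.0 (fully open).
Only numpy, scipy, OpenCV 4.12 (cv2) and the standard library are available. Lean on these libraries where they do the work, as an engineer would, in place of code of your own. Each camera call takes 0.05 s, during which the arm holds its last target.

## Working session

There is one attempt and no reset: what is moved stays moved. The work goes in short steps, Python scripts to look and compute and a shell command to move; the robot and the scene stay as the last step left them, time stands still between calls to the robot, and variables do not carry over. Pictures are saved under pics/ and viewed, and the job is handed in when it is done.

```bash
mkdir -p pics
cat > h.py <<'E'
import numpy as np, cv2
from plant import *
def ray(c,uv):
    p=cv2.undistortPoints(np.array([[uv]],float),c['mtx'],None)[0,0]
    T=c['cam_to_world']; d=T[:3,:3]@np.array([p[0],-p[1],-1]); return T[:3,3],d
def at(c,uv,z):
    o,d=ray(c,uv); return o+d*(z-o[2])/d[2]
def px(c,P):
    T=np.linalg.inv(c['cam_to_world']); q=T[:3,:3]@np.array(P)+T[:3,3]
    q=c['mtx']@np.array([q[0],-q[1],-q[2]]); return q[:2]/q[2]
E
python3 - <<'E'
from h import *
for n in('scene','top'):
    c=capture(n); cv2.imwrite(f'pics/{n}0.png',c['image']); print(n,c.keys(),c['cam_to_world'][:3,3].round(3))
    for t in('door','tape_line','patla','patla_edge','jar','hammer','level'):
        print(t,[(np.round(x['location']),round(x['confidence'],2)) for x in place_of(n,t)[:2]],[(np.round(x['extent']),round(x['confidence'],2)) for x in boxes_of(n,t)[:1]] )
E
```

```text
scene dict_keys(['image', 'mtx', 'cam_to_world']) [1.283 0.455 0.944]
door [(array([293., 202.]), 0.94)] []
tape_line [(array([302., 211.]), 0.92), (array([438., 282.]), 0.35)] [(array([257., 181., 322., 232.]), 0.79)]
patla [(array([277., 224.]), 0.94)] [(array([208., 174., 342., 274.]), 0.93)]
patla_edge [(array([317., 233.]), 0.7)] [(array([207., 172., 340., 273.]), 0.78)]
jar [(array([248., 238.]), 0.9)] [(array([238., 212., 259., 244.]), 0.77)]
hammer [(array([199., 171.]), 0.75)] [(array([165., 143., 229., 184.]), 0.67)]
level [(array([442., 285.]), 0.58)] [(array([428., 238., 458., 329.]), 0.69)]
top dict_keys(['image', 'mtx', 'cam_to_world']) [ 0.471 -0.003  1.106]
door [(array([300., 230.]), 0.79)] [(array([258., 205., 339., 264.]), 0.7)]
tape_line [(array([279., 222.]), 0.65)] [(array([258., 202., 343., 263.]), 0.59)]
patla [(array([302., 211.]), 0.9)] [(array([100., 185., 120., 290.]), 0.74)]
patla_edge [(array([250., 211.]), 0.83), (array([302., 207.]), 0.56)] [(array([245., 147., 360., 274.]), 0.81)]
jar [(array([306., 161.]), 0.81)] [(array([296., 146., 320., 174.]), 0.65)]
hammer [(array([455., 236.]), 0.95), (array([278., 222.]), 0.68)] [(array([430., 195., 473., 302.]), 0.89)]
level [(array([116., 240.]), 0.79), (array([454., 239.]), 0.22)] [(array([ 98., 184., 124., 292.]), 0.66)]
```

View pics/scene0.png

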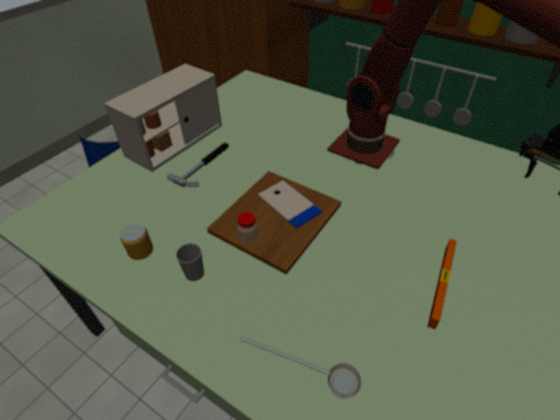

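View pics/top0.png

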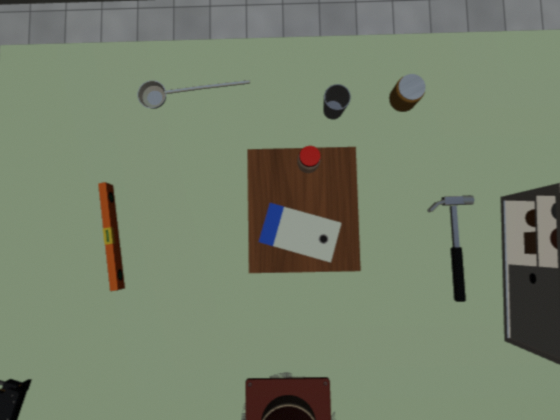

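Top view: board spans cols 248–359, rows 148–272, with its +y edge at col ~248. The door's tape is at (271,224) and its cup at (323,239). The jar is at (309,158), the hammer on the right and the level on the left. Next I measure these precisely.

```bash
cat >> h.py <<'E'
def meas(n,name,verbose=True,zt=0.063):
    c=capture(n); im=c['image']; cv2.imwrite(f'pics/{name}.png',cv2.resize(im[130:290,200:400] if n=='top' else im[150:300,190:360],None,fx=4,fy=4,interpolation=cv2.INTER_CUBIC))
    hsv=cv2.cvtColor(im,cv2.COLOR_BGR2HSV).astype(int); H,S,V=hsv[...,0],hsv[...,1],hsv[...,2]
    roi=np.zeros(H.shape,bool)
    if n=='top': roi[140:285,215:375]=1
    else: roi[165:290,195:360]=1
    blue=roi&(H>105)&(H<130)&(S>140); white=roi&(S<70)&(V>110)
    wood=roi&((H<20)|(H>170))&(S>80)
    def big(m,k=3):
        m=cv2.morphologyEx(m.astype(np.uint8),cv2.MORPH_CLOSE,np.ones((k,k)))
        nn,l,s,_=cv2.connectedComponentsWithStats(m); i=1+np.argmax(s[1:,4]); return l==i
    out={}
    for k,m in(('blue',big(blue)),('white',big(white)),('board',big(wood|blue|white,5))):
        uv=np.argwhere(m)[:,::-1].astype(float)
        z=.055 if k=='board' else zt
        P=np.array([at(c,u,z)[:2] for u in uv]); 
        cn=cv2.findContours(m.astype(np.uint8),cv2.RETR_EXTERNAL,cv2.CHAIN_APPROX_NONE)[0]
        Q=np.array([at(c,u,z)[:2] for u in max(cn,key=len)[:,0].astype(float)])
        r=cv2.minAreaRect((Q*1000).astype(np.float32))
        out[k]=(P.mean(0)*1000,r)
        if verbose: print(n,k,len(uv),'cent',(P.mean(0)*1000).round(1),'rect',np.round(r[0],1),np.round(r[1],1),round(r[2],1))
    return c,out
E
python3 - <<'E'
from h import *
for n in('top','scene'): 
    c,o=meas(n,n+'1')
    for t,z in(('patla',0),('patla_edge',.055),('tape_line',.063),('door',.055),('jar',.055),('hammer',0),('level',0)):
        r=place_of(n,t)
        if r: print(t,(at(c,r[0]['location'],z)*1000).round(1))
print(read_state()['tcp_rot'])
E
```

```text
top blue 560 cent [534.8  35.9] rect [534.8  35.7] [ 37.2 109.2] 73.1
top white 9379 cent [559.    4.5] rect [568.  -27.9] [436.5 391.7] 88.6
top board 23148 cent [567.3 -28.7] rect [568.8 -28.1] [439.9 394.7] 88.6
patla [579.3 -56.4  -0. ]
patla_edge [571.7  97.3  55. ]
tape_line [538.5  11.9  63. ]
door [514.6 -40.5  55. ]
jar [707.7 -71.8  55. ]
hammer [ 483.9 -473.7    0. ]
level [503.4 488.3   0. ]
scene blue 298 cent [536.5  35.8] rect [535.6  36.3] [ 39.2 110.7] 73.1
scene white 12538 cent [616.1  -6.8] rect [591.7 -38. ] [538.5 599. ] 32.7
scene board 20238 cent [604.2 -22.2] rect [585.5 -42.4] [543.4 604.4] 32.7
patla [575.9 -48.2   0. ]
patla_edge [574.8 100.6  55. ]
tape_line [529.4  27.8  63. ]
door [509.3 -40.4  55. ]
jar [709.2 -66.7  55. ]
hammer [ 493.2 -469.9   -0. ]
level [516.2 482.1   0. ]
[[ 3.01056736e-01 -5.44986354e-05 -9.53606228e-01]
 [ 9.53606229e-01 -1.14543767e-05  3.01056737e-01]
 [-2.73301463e-05 -9.99999998e-01  4.85218210e-05]]
```

```bash
sed -i 's/white=roi&(S<70)&(V>110)/white=roi\&(S<45)\&(V>100)\&~((H>35)\&(H<85)\&(S>25))/; s/wood=roi&((H<20)|(H>170))&(S>80)/wood=roi\&((H<20)|(H>170))\&(S>60)/' h.py
python3 - <<'E'
from h import *
for n in('top','scene'): 
    c,o=meas(n,n+'2')
    h=cv2.cvtColor(c['image'],cv2.COLOR_BGR2HSV)
    for p in ([(310,225),(230,230),(280,180),(272,224)] if n=='top' else [(285,200),(330,300),(260,195),(305,215)]): print(p,h[p[1],p[0]])
E
```

```text
top blue 559 cent [534.8  35.8] rect [535.   35.7] [ 37.1 108.9] 73.1
top white 2382 cent [505.3 -60.1] rect [505.3 -60.9] [159.4 110.1] 73.0
top board 13510 cent [572.8 -51.3] rect [578.3 -51.1] [297.6 345.4] 90.0
(310, 225) [ 54  17 152]
(230, 230) [ 48  46 143]
(280, 180) [ 12 157  73]
(272, 224) [112 199 132]
scene blue 296 cent [537.   35.7] rect [535.8  36.1] [ 38.9 110.3] 73.1
scene white 955 cent [509.1 -56.1] rect [506.1 -60.3] [155.6 106.8] 73.0
scene board 7235 cent [593.5 -41.6] rect [579. -49.] [304.4 348.3] 89.8
(285, 200) [ 16  41 132]
(330, 300) [ 43  59 125]
(260, 195) [ 17  41 113]
(305, 215) [110 240 102]
```

View pics/top1.png

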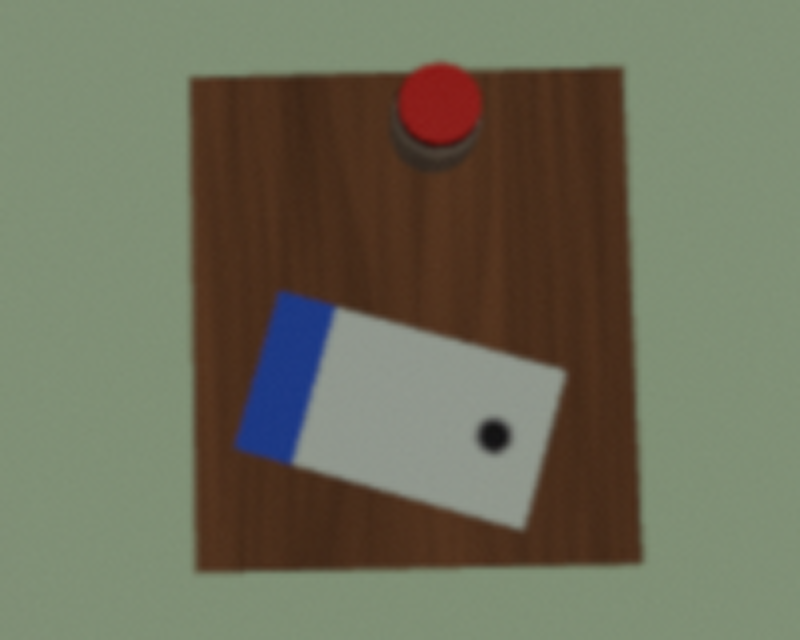

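View pics/scene1.png

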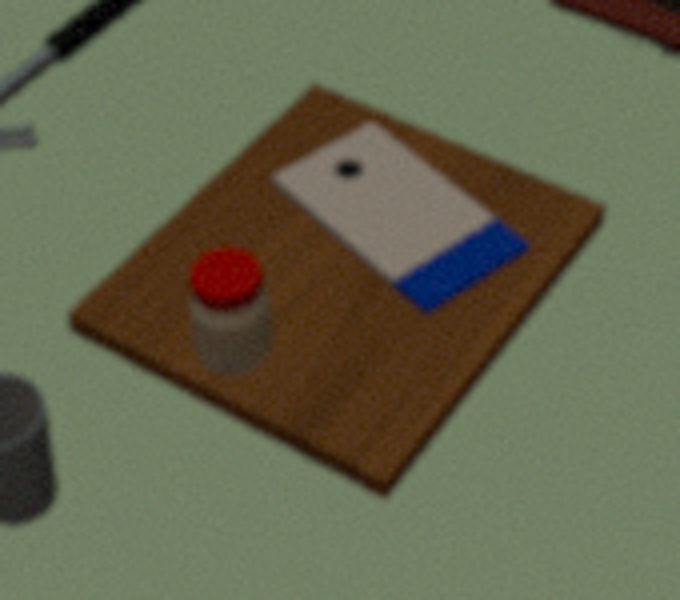

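```bash
cat >> h.py <<'E'
def edge(c,n,verbose=True):
    # board +y edge: fit line to wood/counter boundary, subpixel along world-y scans at z=.055
    g=c['image'].astype(np.float32); f=g[...,1]-g[...,2]  # G-R: + on counter, - on wood
    f=cv2.GaussianBlur(f,(3,3),0); pts=[]
    for X in np.arange(430,730,6):
        ys=np.arange(70,130,.5); uv=np.array([px(c,[X/1e3,y/1e3,.055]) for y in ys],np.float32)
        v=cv2.remap(f,uv[None,:,0],uv[None,:,1],cv2.INTER_LINEAR)[0]
        lo,hi=np.median(v[:20]),np.median(v[-20:])
        if hi-lo<15: continue
        i=np.argmax(v>(lo+hi)/2); pts.append((X,ys[i]))
    pts=np.array(pts); 
    for _ in range(3):
        p=np.polyfit(pts[:,0],pts[:,1],1); r=pts[:,1]-np.polyval(p,pts[:,0]); pts=pts[abs(r)<max(2*r.std(),.5)]
    if verbose: print(n,'edge y=%.1f at x=530, %.1f at 575, slope rad %.4f n=%d sd=%.2f'%(np.polyval(p,530),np.polyval(p,575),p[0],len(pts),r.std()))
    return p
E
python3 - <<'E'
from h import *
for n in('top','scene'): c,o=meas(n,n+'3',0); edge(c,n)
E
```

```text
top edge y=98.7 at x=530, 98.7 at 575, slope rad -0.0003 n=47 sd=0.24
scene edge y=102.8 at x=530, 102.8 at 575, slope rad 0.0001 n=50 sd=0.25
```

```bash
python3 -m pendant '[[0.7,[50,-55,0],-0.15],[0.7,[100,-110,0],-0.3],[0.7,[150,-160,0],-0.45],[0.7,[200,-210,0],-0.6],[0.7,[250,-260,0],-0.75],[0.7,[290,-310,0],-0.9],[0.7,[300,-370,0],-1.05],[0.7,[300,-430,0],-1.2],[0.7,[295,-490,0],-1.35],[0.7,[290,-550,0],-1.5],[0.7,[287,-610,0],-1.56],[0.7,[284,-670,0],-1.56],[0.7,[281,-730,0],-1.56],[0.7,[279,-781,0],-1.56],[0.7,[279,-781,0],-1.56],[0.7,[279,-781,-50],-1.56],[0.7,[279,-781,-80],-1.56],[0.7,[279,-781,-80],-1.56]]'
python3 -c "
from h import *
s=read_state();print(s['tool_pos'],s['tcp_rot'],s['force'],s['grip_width'],s['t'])
cv2.imwrite('pics/a1.png',capture('scene')['image'][100:300,150:400].repeat(3,0).repeat(3,1))"
```

```text
t: 4.75
tool_pos: [0.4733, -0.161, 0.1581]
tcp_rot: [[0.957, -0.004, 0.291], [-0.291, -0.0, 0.957], [-0.003, -1.0, -0.001]]
force: [0.1, 0.8, 0.8]
grip_width: 0.7
[ 0.47329163 -0.16102248  0.15811817] [[ 9.56658723e-01 -3.72084650e-03  2.91187643e-01]
 [-2.91190404e-01 -2.11208247e-04  9.56665095e-01]
 [-3.49810274e-03 -9.99993055e-01 -1.28552901e-03]] [0.08825198 0.79612403 0.76248621] 0.7003139662499779 4.75
```

View pics/a1.png

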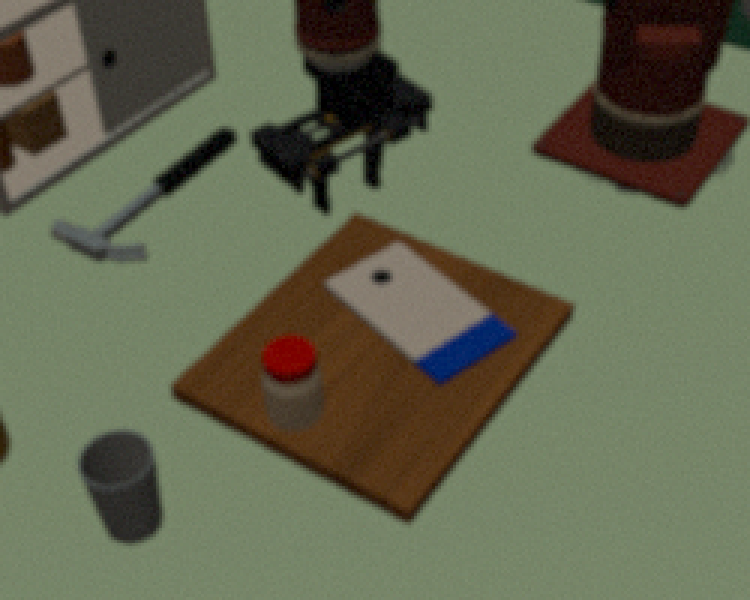

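```bash
python3 -m pendant '[[0.7,[1,0,-40],0],[0.7,[1,0,-70],0],[0.7,[1,0,-80],0],[0.7,[1,0,-83],0],[0.7,[1,0,-83],0],[0.7,[1,0,-83],0]]'
python3 -c "
from h import *
cv2.imwrite('pics/a2.png',capture('scene')['image'][100:300,150:400].repeat(3,0).repeat(3,1))
cv2.imwrite('pics/a2t.png',capture('top')['image'][130:290,200:400].repeat(4,0).repeat(4,1))"
```

```text
t: 5.55
tool_pos: [0.4761, -0.1614, 0.0777]
tcp_rot: [[0.957, 0.0, 0.291], [-0.291, -0.0, 0.957], [0.0, -1.0, -0.0]]
force: [0.2, 0.1, -0.8]
grip_width: 0.698
```

View pics/a2.png

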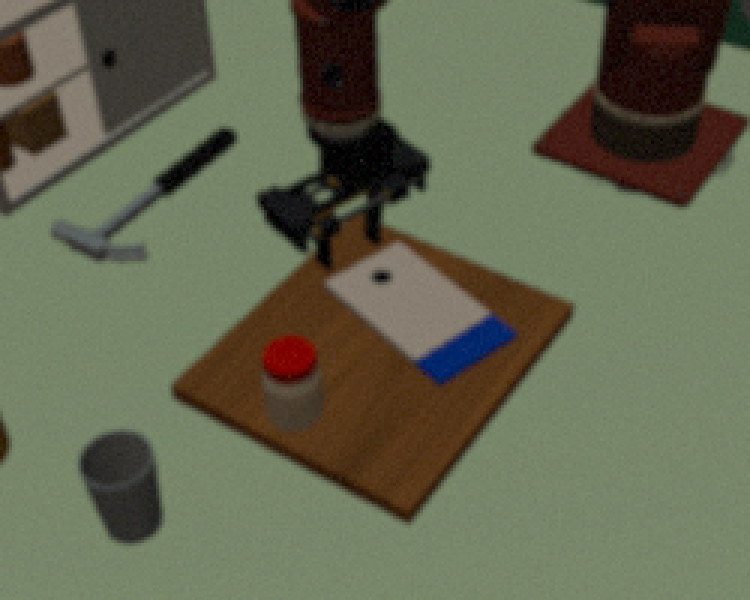

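View pics/a2t.png

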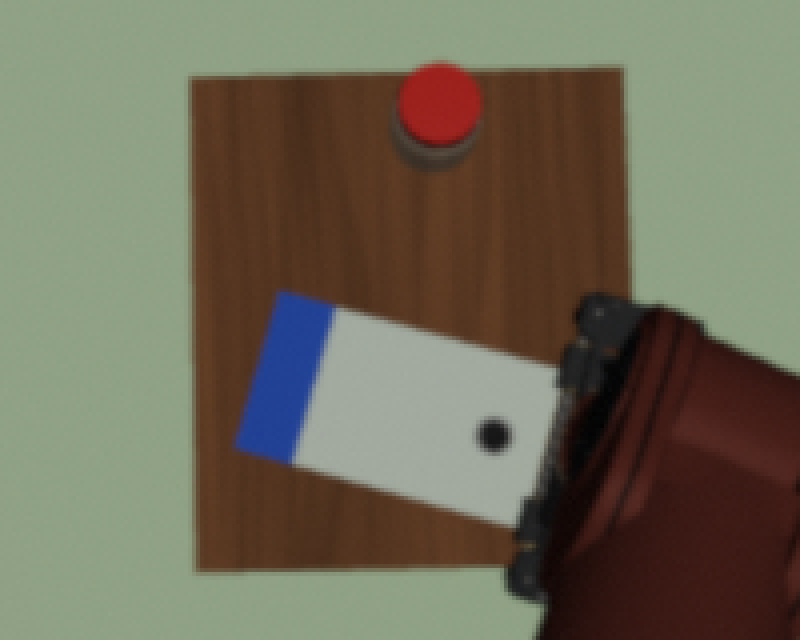

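The fingertips sit behind the door's untaped end and are aligned with it. I'll push while turning it square, stopping short of the target.

```bash
python3 -m pendant '[[0.7,[0,0,-3],0],[0.7,[0,0,-3],0],[0.7,[2,5,-3],0],[0.7,[3,10,-3],0],[0.7,[5,15,-3],0],[0.7,[6,19,-3],0],[0.7,[7,23,-3],0.02],[0.7,[8,27,-3],0.05],[0.7,[9,31,-3],0.08],[0.7,[9,35,-3],0.11],[0.7,[9,39,-3],0.14],[0.7,[9,43,-3],0.17],[0.7,[9,47,-3],0.2],[0.7,[9,51,-3],0.23],[0.7,[9,55,-3],0.26],[0.7,[9,59,-3],0.29],[0.7,[9,63,-3],0.295],[0.7,[9,67,-3],0.295],[0.7,[9,70,-3],0.295],[0.7,[9,72,-3],0.295]]'
cat > m.py <<'E'
from h import *; import sys
t=sys.argv[1]
for n in('top','scene'):
    c,o=meas(n,t+n); edge(c,n)
s=read_state();print(s['tool_pos'],s['force'],s['tcp_rot'][:,0])
E
python3 m.py b
```

```text
t: 8.15
tool_pos: [0.4848, -0.0891, 0.0743]
tcp_rot: [[1.0, -0.0, 0.0], [-0.0, -0.0, 1.0], [-0.0, -1.0, -0.0]]
force: [0.1, -1.9, 0.3]
grip_width: 0.699
top blue 534 cent [527.2 107.1] rect [527.3 107.1] [ 36.2 107.4] 76.4
top white 2115 cent [505.1  19. ] rect [505.4  15.8] [145.5 110.3] 76.5
top board 15158 cent [558.  -55.1] rect [562.3 -49.2] [365.3 380.3] 85.9
top edge y=98.6 at x=530, 98.6 at 575, slope rad -0.0002 n=33 sd=1.03
scene blue 300 cent [529.  106.8] rect [527.7 107.1] [ 37.  111.5] 76.4
scene white 1025 cent [507.8  13.8] rect [505.2   8.8] [158.5 105.6] 76.8
scene board 7426 cent [588.2 -38.1] rect [533.4 -35.8] [331.7 444.7] 88.3
scene edge y=99.8 at x=530, 100.7 at 575, slope rad 0.0197 n=36 sd=3.53
[ 0.48487658 -0.08898793  0.07435004] [-0.01445867 -0.20231431  0.1779352 ] [ 1.00000000e+00  1.80419082e-05 -1.38564751e-05]
```

View pics/btop.png

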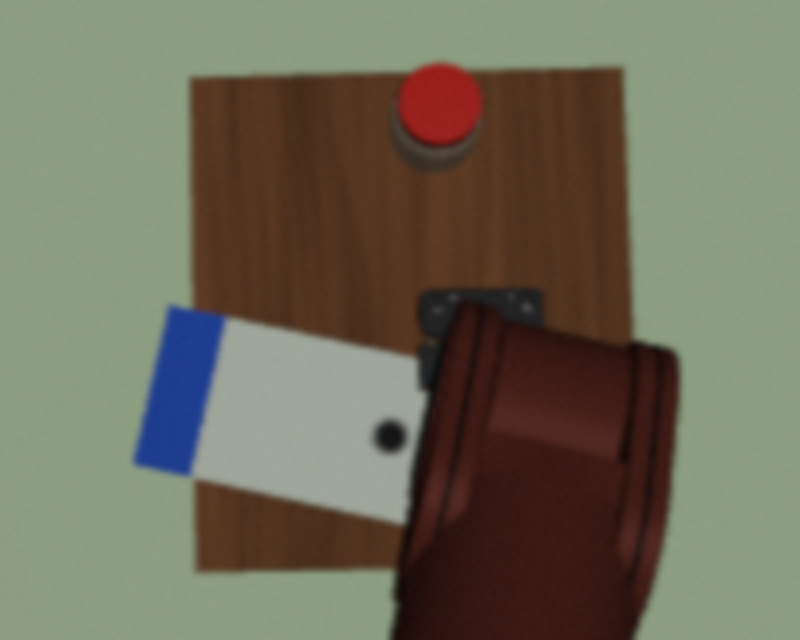

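View pics/bscene.png

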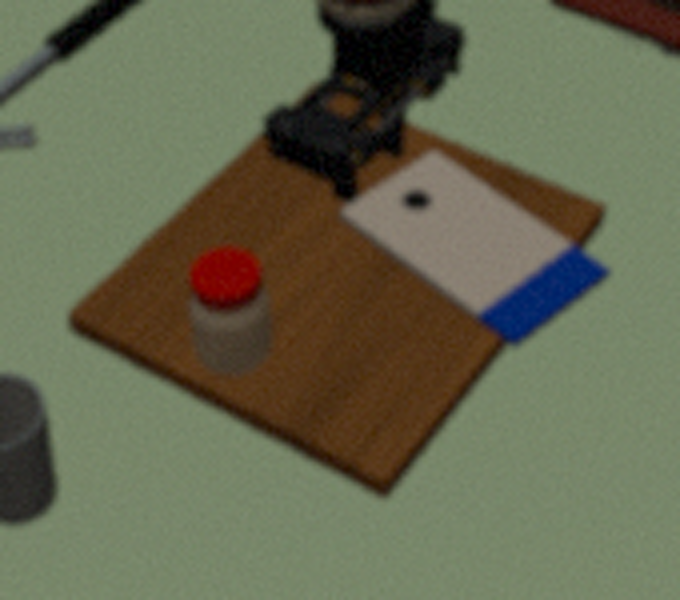

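The door moved 71 mm but is still 13.5° askew: the tape line is at y≈87.7 and the edge at 98.7. Pushing the tail sideways from its −x side pivots the door near the tape line, so I'll do that with one finger and then make a short end push.

```bash
python3 -m pendant '[[0.7,[0,-10,0],0],[0.7,[0,-20,0],0],[0.7,[0,-20,25],0],[0.7,[0,-20,50],0],[1,[-20,-15,50],-0.17],[1,[-35,-10,50],-0.34],[1,[-55,-3,50],-0.51],[1,[-55,-3,50],-0.68],[1,[-55,-3,50],-0.85],[1,[-55,-3,50],-1.02],[1,[-55,-3,50],-1.19],[1,[-55,-3,50],-1.19],[1,[-55,-3,25],-1.19],[1,[-55,-3,25],-1.19]]'
python3 m.py c
```

```text
t: 10.0
tool_pos: [0.4286, -0.0924, 0.0983]
tcp_rot: [[0.374, -0.003, 0.927], [-0.927, -0.001, 0.374], [-0.001, -1.0, -0.003]]
force: [-1.1, -0.6, -0.1]
grip_width: 0.999
top blue 535 cent [527.1 107.4] rect [527.4 107.3] [ 36.3 107.3] 76.7
top white 2357 cent [504.5  11.1] rect [503.7  11.3] [162.9 111.4] 76.5
top board 14858 cent [560.2 -55.9] rect [561.8 -51.8] [379.3 379. ] 88.9
top edge y=98.3 at x=530, 98.4 at 575, slope rad 0.0017 n=34 sd=1.18
scene blue 298 cent [529.2 106.9] rect [527.7 107.4] [ 36.6 111.7] 77.0
scene white 1024 cent [507.2  13.9] rect [504.6  10.1] [155.6 105.9] 76.3
scene board 7398 cent [591.5 -38.2] rect [577.5 -48.4] [335.4 374.2] 83.6
scene edge y=99.4 at x=530, 100.4 at 575, slope rad 0.0221 n=36 sd=3.95
[ 0.42976008 -0.09237349  0.0996627 ] [-0.6775359  -0.1371482  -0.13487281] [ 3.73135327e-01 -9.27776923e-01  9.90617840e-05]
```

View pics/cscene.png

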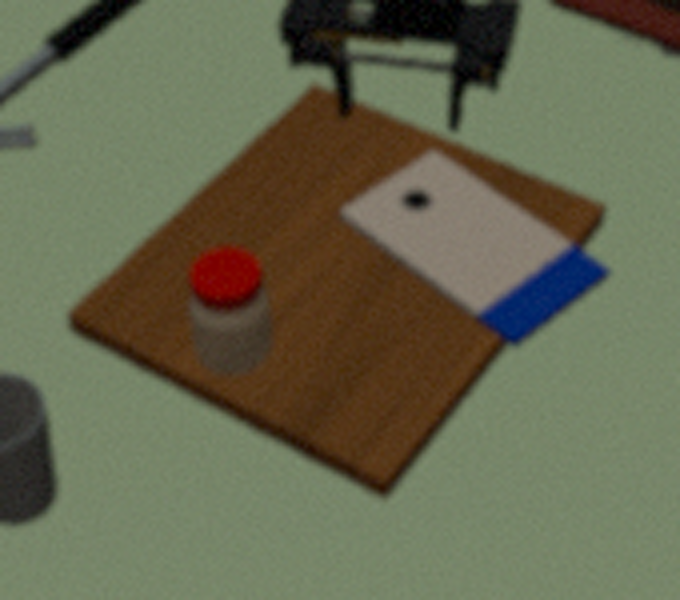

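View pics/ctop.png

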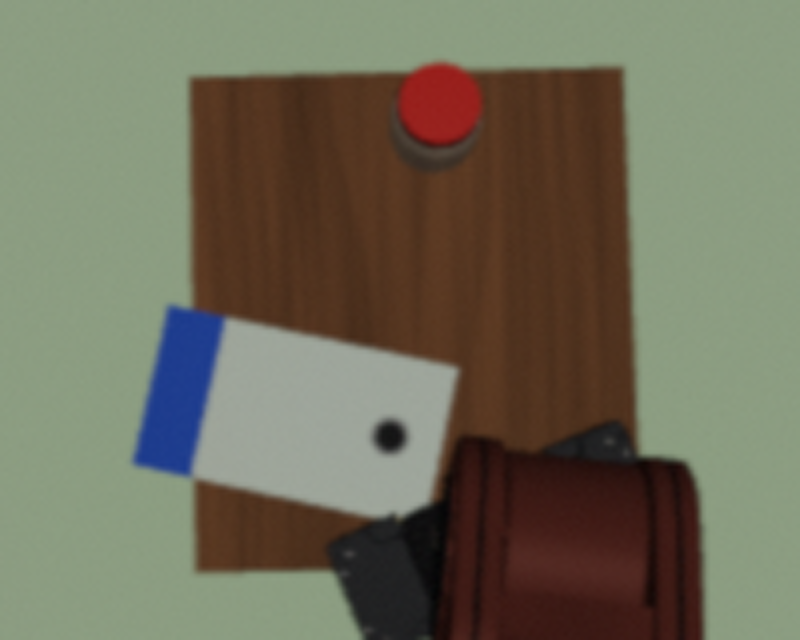

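```bash
python3 -m pendant '[[1,[0,0,-10],0],[1,[0,0,-20],0],[1,[0,0,-25],0],[1,[0,0,-25],0],[1,[4,0,-25],0],[1,[8,0,-25],0],[1,[12,0,-25],0],[1,[16,0,-25],0],[1,[20,0,-25],0],[1,[24,0,-25],0],[1,[28,0,-25],0],[1,[30,0,-25],0],[1,[30,0,-25],0]]'
python3 m.py d
```

```text
t: 11.72
tool_pos: [0.4601, -0.0923, 0.0747]
tcp_rot: [[0.373, -0.0, 0.928], [-0.928, -0.0, 0.373], [0.0, -1.0, -0.0]]
force: [-0.3, 0.6, -0.1]
grip_width: 1.001
top blue 538 cent [530.2 115.1] rect [530.5 115.1] [ 36.2 107.5] 82.1
top white 2213 cent [519.9  20.3] rect [516.   15.7] [159.2 110.9] 82.4
top board 14884 cent [561.1 -56.4] rect [561.9 -47. ] [375.4 379. ] 88.9
top edge y=98.9 at x=530, 98.8 at 575, slope rad -0.0032 n=37 sd=1.10
scene blue 300 cent [532.5 114.8] rect [531.4 114.7] [ 36.8 111.8] 81.9
scene white 1058 cent [519.6  20.6] rect [517.3  17.2] [155.8 107.3] 81.3
scene board 7683 cent [585.3 -40.4] rect [536.8 -59.5] [392.1 432.2] 90.0
scene edge y=100.2 at x=530, 100.9 at 575, slope rad 0.0149 n=40 sd=2.97
[ 0.45999808 -0.09228677  0.07476076] [-0.32176729  0.87089344 -0.23266533] [ 3.73073935e-01 -9.27801600e-01  1.73099732e-04]
```

View pics/dscene.png

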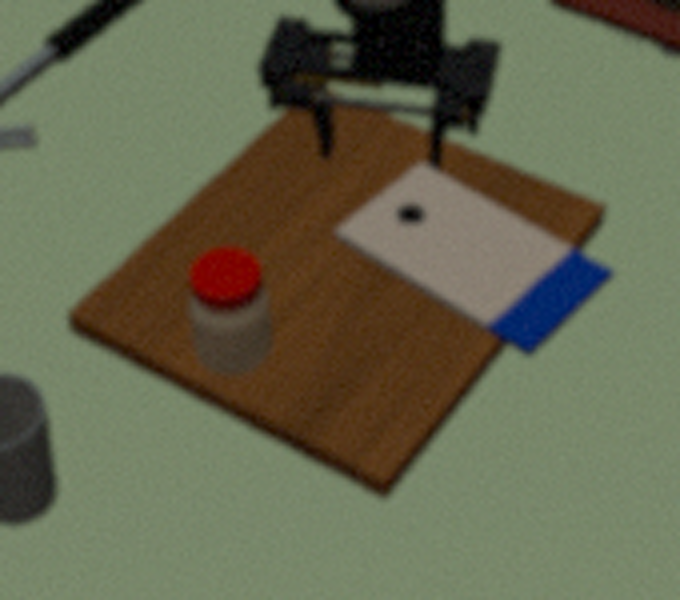

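View pics/dtop.png

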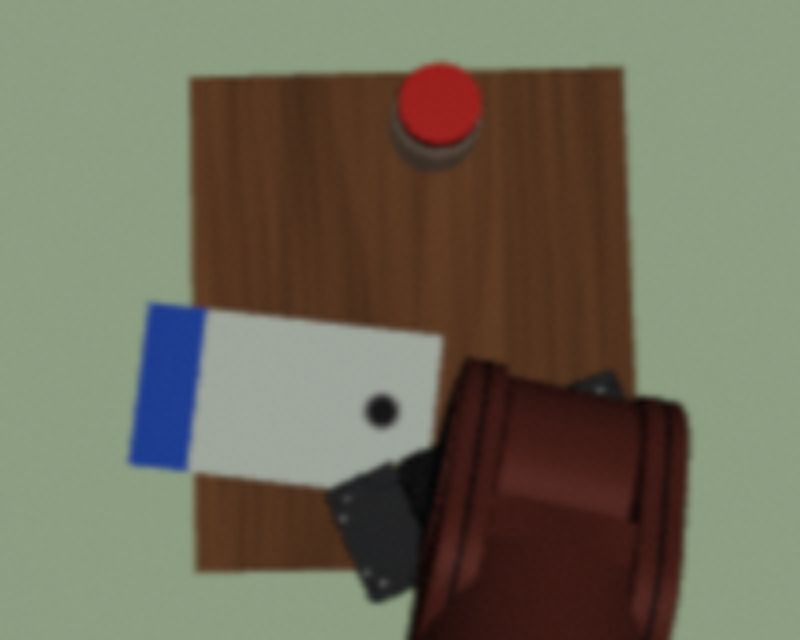

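Skew is now 8° and the tape line is at y≈95.3, since the push also carried the door about 8 mm in +y. I'll back off, shift the contact forward, and push +x with a slight −y draw.

```bash
python3 -m pendant '[[1,[-6,0,0],0],[1,[-6,6,0],0],[1,[-6,13,0],0],[1,[-6,13,0],0],[1,[-3,13,0],0],[1,[0,12,0],0],[1,[3,11,0],0],[1,[6,9,0],0],[1,[9,7,0],0],[1,[11,6,0],0],[1,[11,6,0],0]]'
python3 m.py e
```

```text
t: 13.2
tool_pos: [0.4711, -0.0865, 0.0747]
tcp_rot: [[0.373, 0.0, 0.928], [-0.928, -0.001, 0.373], [0.0, -1.0, -0.0]]
force: [-1.0, -0.9, 0.5]
grip_width: 1.002
top blue 537 cent [526.2 115.2] rect [526.7 115.1] [ 36.4 106.2] 86.8
top white 2102 cent [526.4  22.6] rect [521.6  16.3] [160.7 110.8] 88.4
top board 14768 cent [562.  -54.4] rect [562.  -43.2] [362.4 379. ] 88.9
top edge y=98.6 at x=530, 98.5 at 575, slope rad -0.0000 n=39 sd=0.45
scene blue 295 cent [528.8 114.6] rect [526.9 114.8] [ 36.2 112.6] 86.8
scene white 1051 cent [524.2  19.6] rect [522.2  15.5] [156.5 106.3] 87.0
scene board 7791 cent [582.2 -41.1] rect [532.7 -50.3] [440.5 364.5] 0.1
scene edge y=98.4 at x=530, 99.5 at 575, slope rad 0.0248 n=47 sd=3.93
[ 0.47110842 -0.0863993   0.07479007] [-0.44021858 -0.68563624 -0.37692671] [ 3.72841046e-01 -9.27895145e-01  3.92514637e-04]
```

View pics/etop.png

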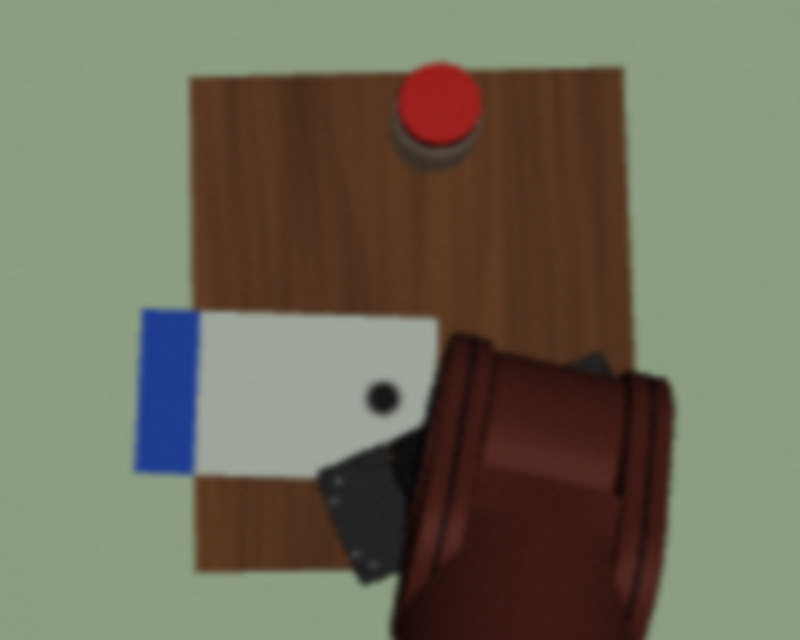

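View pics/escene.png

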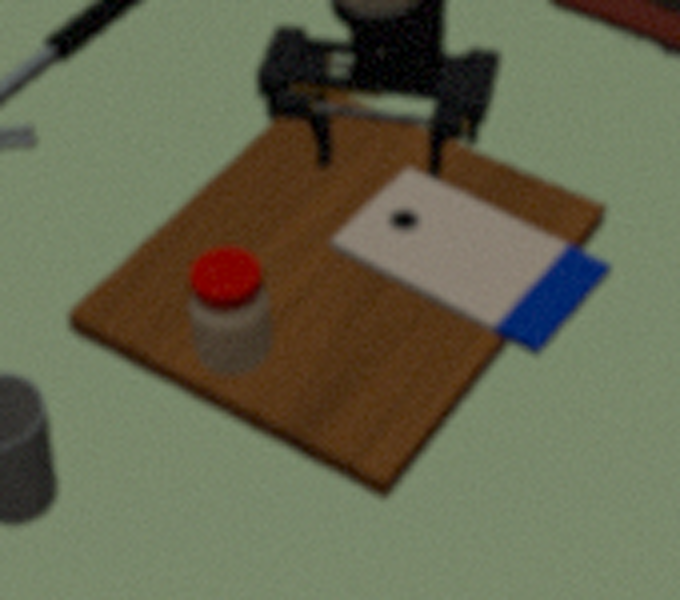

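```bash
python3 -m pendant '[[1,[-6,2,0],0],[1,[-12,2,0],0],[1,[-12,2,25],0],[1,[-12,2,50],0],[0.7,[0,-10,50],0.17],[0.7,[20,-20,50],0.34],[0.7,[47,-24,50],0.51],[0.7,[47,-24,50],0.68],[0.7,[47,-24,50],0.85],[0.7,[47,-24,50],1.02],[0.7,[47,-24,50],1.19],[0.7,[47,-24,50],1.19],[0.7,[47,-24,25],1.19],[0.7,[47,-24,10],1.19],[0.7,[47,-24,0],1.19],[0.7,[47,-24,0],1.19]]'
cat >> h.py <<'E'
def tapeline(c,n):
    g=c['image'].astype(np.float32); f=cv2.GaussianBlur(g[...,0]-g[...,2],(3,3),0); pts=[]
    for X in np.arange(485,570,3):
        ys=np.arange(75,120,.5); uv=np.array([px(c,[X/1e3,y/1e3,.063]) for y in ys],np.float32)
        v=cv2.remap(f,uv[None,:,0],uv[None,:,1],cv2.INTER_LINEAR)[0]
        lo,hi=v[:8].mean(),v[-12:].mean(); i=np.argmax(v>(lo+hi)/2); pts.append((X,ys[i]))
    p=np.array(pts); q=np.polyfit(p[:,0],p[:,1],1); r=p[:,1]-np.polyval(q,p[:,0])
    print(n,'tape y at 526: %.1f slope %.3f sd %.2f'%(np.polyval(q,526),q[0],r.std()))
E
sed -i 's/edge(c,n)$/edge(c,n); tapeline(c,n)/' m.py
python3 m.py f
```

```text
t: 15.3
tool_pos: [0.5177, -0.1104, 0.0743]
tcp_rot: [[1.0, -0.001, -0.0], [0.0, -0.0, 1.0], [-0.001, -1.0, -0.0]]
force: [-0.3, 0.2, 0.8]
grip_width: 0.702
top blue 536 cent [526.3 115.2] rect [526.7 115.2] [ 36.3 106.2] 86.8
top white 2371 cent [521.2  15.9] rect [520.   14.6] [160.5 113.2] 86.5
top board 15862 cent [556.6 -61.4] rect [562.  -53.9] [380.6 379.3] 87.5
top edge y=98.5 at x=530, 98.5 at 575, slope rad 0.0000 n=39 sd=0.42
top tape y at 526: 95.7 slope -0.054 sd 0.23
scene blue 297 cent [528.5 114.7] rect [526.9 114.8] [ 36.2 112.6] 86.8
scene white 1072 cent [524.2  19. ] rect [522.3  15.8] [156.9 107.2] 87.5
scene board 7638 cent [585.9 -39.7] rect [543.1 -52.4] [369.3 420.2] 89.9
scene edge y=98.4 at x=530, 99.5 at 575, slope rad 0.0244 n=48 sd=3.81
scene tape y at 526: 95.5 slope -0.055 sd 0.29
[ 0.51836949 -0.1105396   0.07517478] [0.50669618 0.64719017 0.39805326] [9.99999453e-01 6.74369876e-04 7.98978745e-04]
```

View pics/fscene.png

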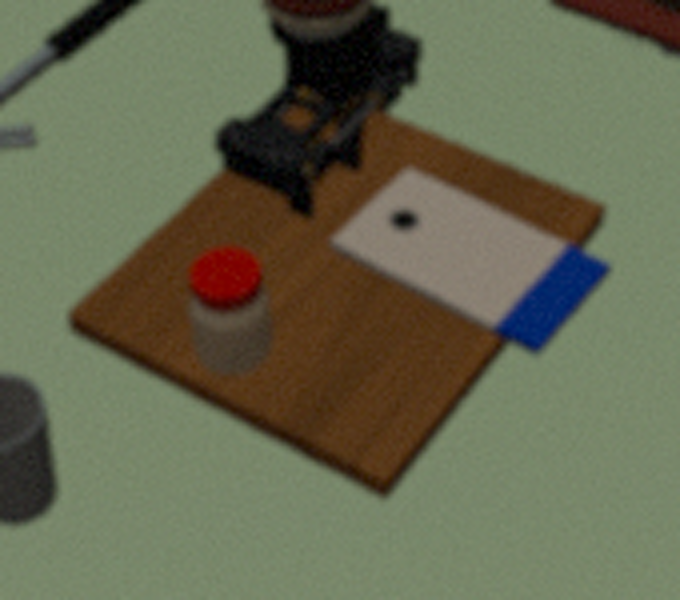

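View pics/ftop.png

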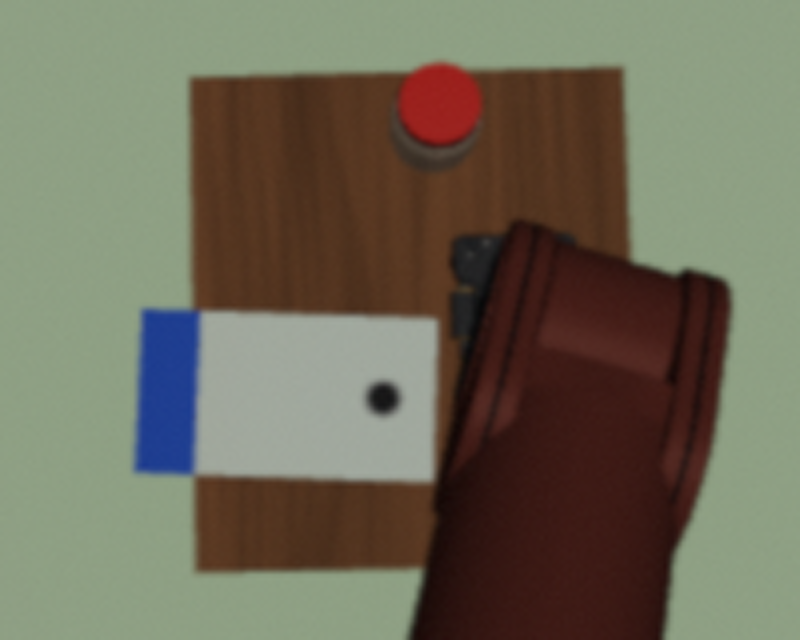

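```bash
python3 -m pendant '[[0.7,[0,8,0],0],[0.7,[0,16,0],0],[0.7,[0,22,0],0],[0.7,[0,26,0],0],[0.7,[0,29,0],0],[0.7,[0,32,0],0],[0.7,[0,34,0],0],[0.7,[0,34,0],0]]'
python3 m.py g|grep -v -e board -e blue -e white
```

```text
t: 16.4
tool_pos: [0.5184, -0.0766, 0.0752]
tcp_rot: [[1.0, 0.001, -0.001], [0.001, -0.0, 1.0], [0.001, -1.0, -0.0]]
force: [0.8, -0.3, -0.5]
grip_width: 0.701
top edge y=98.6 at x=530, 98.6 at 575, slope rad -0.0010 n=42 sd=0.56
top tape y at 526: 97.8 slope -0.048 sd 0.23
scene edge y=99.6 at x=530, 100.4 at 575, slope rad 0.0185 n=45 sd=2.79
scene tape y at 526: 97.4 slope -0.048 sd 0.27
[ 0.51844024 -0.07664264  0.07521156] [-0.19150068 -0.40317115 -0.43185905] [9.99999431e-01 4.87217594e-04 9.48883527e-04]
```

Now 1 mm short and 0.048 rad skew. One more millimetre, then back off.

```bash
python3 -m pendant '[[0.7,[0,1,0],0],[0.7,[0,1,0],0],[0.7,[0,-10,0],0],[0.7,[0,-30,0],0],[0.7,[0,-30,40],0],[0.7,[0,-50,90],0],[0.7,[0,-100,130],0],[0.7,[0,-150,150],0],[0.7,[0,-150,150],0],[0.7,[0,-150,150],0]]'
python3 m.py i|grep -v -e board
```

```text
t: 17.75
tool_pos: [0.5181, -0.2266, 0.2247]
tcp_rot: [[1.0, 0.0, -0.0], [0.0, 0.001, 1.0], [0.0, -1.0, 0.001]]
force: [0.1, -0.1, -1.4]
grip_width: 0.702
top blue 525 cent [525. 118.] rect [524.3 118.2] [ 36.1 105.3] 87.4
top white 2373 cent [520.5  18.3] rect [522.2  19.8] [163.3 113.2] 87.9
top edge y=99.2 at x=530, 99.0 at 575, slope rad -0.0051 n=49 sd=0.86
top tape y at 526: 98.5 slope -0.046 sd 0.21
scene blue 299 cent [526.6 117.7] rect [525.  117.9] [ 36.5 112.6] 87.7
scene white 1063 cent [523.1  22.2] rect [520.7  18.5] [156.1 107.5] 88.1
scene edge y=99.9 at x=530, 100.7 at 575, slope rad 0.0165 n=46 sd=2.33
scene tape y at 526: 98.2 slope -0.044 sd 0.25
[ 0.51828304 -0.2253089   0.22436569] [ 0.21873494  0.19617883 -0.55088699] [ 9.99997397e-01  2.23906599e-03 -4.39188686e-04]
```

View pics/itop.png

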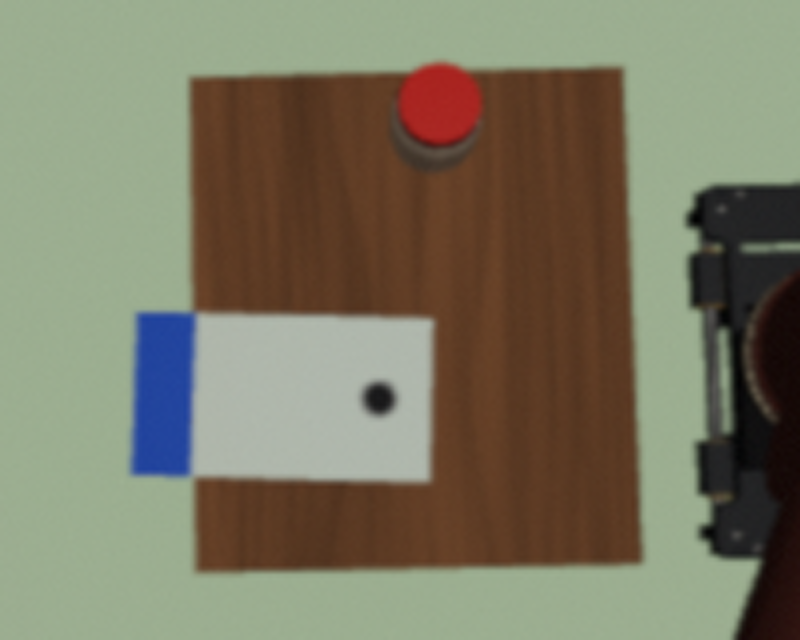

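View pics/iscene.png

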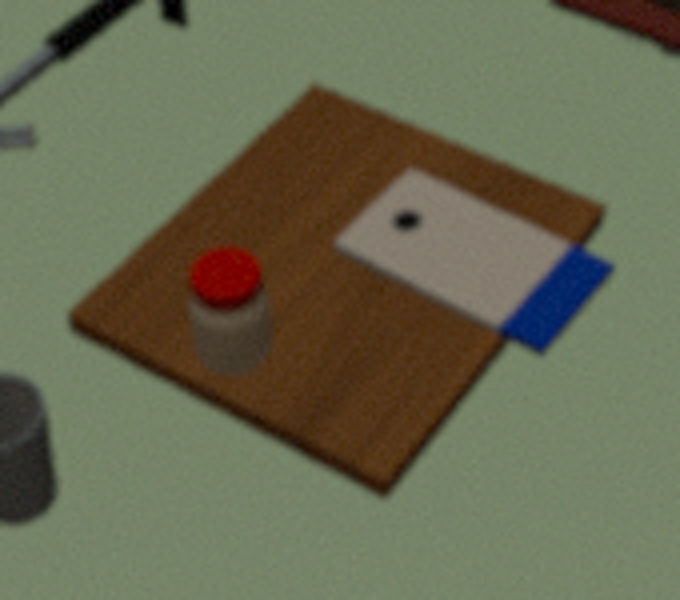

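The tape line is level with the edge, skew is about 0.045 rad, and the arm is clear of everything.

```bash
python3 -c "
from plant import *
print(hand_in())"
```

```text
the job is handed in; nothing more can be done
None
```

The door now lies flat on the board with just its blue tape past the +y edge, and I handed the job in at about 18 s of the 45 s allowed. `hand_in()` reports no verdict.

I pushed the untaped end with both fingertips, then pushed its tail sideways with one finger because the first push left the door 13.5° askew. A short final end push brought the tape line level with the edge.

| Last check | Measured | Limit |
|---|---|---|
| Tape line y | 98.5 mm (top camera), 98.2 mm (scene camera) | – |
| Board edge y (top camera) | 98.6 mm | – |
| Tape line to edge | about 0.3 mm | 6 mm |
| Door skew | 0.045 rad | 0.09 rad |

- **Disturbance:** The arm was clear of everything. The jar looked unmoved in the last pictures. I did not re-measure the hammer or the level; the arm never came near either.
- **Disagreement:** The scene camera put the board edge 1–4 mm further out (about 100–103 mm). I put that down to it also seeing the board's dark side face, so I trusted the top camera. The last top-camera fit read 99.2 mm because the overhanging tape disturbed it. With the scene camera's highest reading, the offset would be about 4–5 mm, still inside the limit.

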